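Show the lapping job by pointing

TASK

Show the new hand the lapping job by pointing, with the fingertips straight above each thing and only a finger's width or two off it: first at the brass slide knob that stands on the frosted glass jar lid, next at the free end of the rig's tapered steel arbor where that knob will go, last at the middle of the dark wooden handle of the red crank, pausing for two seconds over each. Touch and shift nothing at all, and do not dip down over the spare knob standing on the bare bench. Finish by raising the hand well clear of everything, at least a hand's breadth and a half.

Things in the scene. Friction and masses are not known exactly. Their poses are not given: they have to be found in the camera images.
- knob_top (a point): Centre of the top of the brass slide knob to point at: a waisted turned knob 18 mm across and 25 mm tall, standing upright on the 12 mm thick lid, so this point lies about 37 mm above the bench. z is up. Loose.
- spare_knob_top (a point): Centre of the top of the spare brass slide knob, of the same shape (18 mm across, 25 mm tall), standing upright on the bare bench, its top 25 mm up. Not to be pointed at. z is up. Loose.
- lid: Frosted pale glass jar lid lying flat, a disc 90 mm across and 12 mm thick; origin at the centre of its underside. It lies on the left or the right of the bench and the knob stands near its middle. Loose.
- rig: Hand-cranked lapping rig, fixed: green iron base 100 x 200 x 16 mm, two green bearing pedestals up to 136 mm high (144 mm with their brass oil cups), a steel spindle along its own y axis 110 mm above the bench. Red crank at its +y end (to the robot's left), dark chuck (42 mm across) and tapered arbor at its -y end. Origin at the centre of the base's underside, z up. It stands turned by up to about 11 degrees.
- arbor_end (a point): On the axis of the tapered steel arbor, 8 mm short of its free end, 110 mm above the bench. The arbor is level, 60 mm long, 14 mm thick at the free end and 20 mm at the chuck, so its upper side is about 7 mm above this point.
- crank_handle (a point): Centre of the crank's dark wooden handle: a level cylinder 24 mm thick and 60 mm long along the rig's y axis, 70 mm out from the spindle axis. Its upper side is 12 mm above this point, and nothing is above it. It turns with the crank, and it always starts in the upper half of the turn, 150 to 180 mm above the bench.
- crank (a joint): Angle of the crank (rad): 0 with the handle straight up, positive leaning to the rig's +x (away from the robot). Starts between -0.9 and 0.9, and stays where it is unless pushed.
- brace: Silver-plated trumpet bell brace, bystander: a rod with two flat feet, 56 x 30 x 14 mm, lying on the bench between the robot and the rig; origin at the centre of its underside. Loose.
- straightedge: Steel straightedge, bystander: 30 x 300 x 5 mm, lying flat behind the rig, as the robot sees it; origin at the centre of its underside, length along its y. Loose.
- compound_tin: Closed blue tin, bystander: 60 mm across, 50 mm tall, standing far right behind the rig; origin at the centre of its underside. Loose.
- screwdriver: Screwdriver, bystander, lying far left behind the rig, under 40 mm high. Loose.

How it is judged:
On the way, in this order (a step that is already met when the one before it is completed fails the run):
1. point at the knob on the glass lid, from just above, and stay 1.5 s (horizontal distance between the grasp point and knob_top below 0.022 m and distance between the grasp point and knob_top below 0.075 m), for 1.5 s.
2. point at the free end of the arbor, from just above, and stay 1.5 s (horizontal distance between the grasp point and arbor_end below 0.025 m and distance between the grasp point and arbor_end below 0.082 m), for 1.5 s.
3. point at the crank's wooden handle, from just above, and stay 1.5 s (horizontal distance between the grasp point and crank_handle below 0.028 m and distance between the grasp point and crank_handle below 0.087 m), for 1.5 s.
At the end, for the whole second after the job is handed in: The grasp point is more than 11 cm from both knobs, the arbor's end and the crank handle; every loose thing and the crank handle are within 6 mm of where they began, and the crank is at rest (distance between the grasp point and knob_top above 0.11 m and distance between the grasp point and arbor_end above 0.11 m and distance between the grasp point and crank_handle above 0.11 m and distance between the grasp point and spare_knob_top above 0.11 m and distance of each of lid, brace, straightedge, compound_tin, screwdriver, knob_top, spare_knob_top, crank_handle from where it was at the start of the episode below 0.006 m and velocity of joint crank between -0.05 and 0.05 rad/s); the robot touches nothing.
It fails at once if the hand or the arm touches anything (contact force between any of the fingers, the arm and anything else above 0.3 N).
It fails at once if a loose thing or the crank handle is shifted, lifted or carried by more than 8 mm (distance of any of knob_top, spare_knob_top, crank_handle, lid, brace, straightedge, compound_tin, screwdriver from where it was at the start of the episode above 0.008 m).
It fails at once if the hand dips down over the spare knob (horizontal distance between the grasp point and spare_knob_top below 0.03 m and distance between the grasp point and spare_knob_top below 0.07 m).
It also fails if it takes over 64 s, if anything falls off the work surface, if the arm or the gripper's body presses on something with over 40 N, if the wrist force passes 120 N, or if a joint passes its speed limit or range.

ROBOT

A 6-joint arm with a two-finger parallel gripper is mounted at the origin on the work surface. World frame = base frame: x ahead of the robot, y to its left, z up, the work surface at z = 0. Lengths are in m, angles in rad, forces in N, time in s.
With the tool pointing down it reaches from about 0.25 to 0.725 m from the base axis. Payload 4 kg.
Tool frame: the origin (TCP) lies on the front face of the gripper's body, between the roots of the fingers; the fingertips stand 73 mm ahead of it and the grasp point (between the pads) lies bot.tcp_to_grasp ahead of it (bot.tcp_to_grasp is the distance from the TCP to the grasp point, in m); z points along the fingers, y is the line along which they close (so a half turn about z gives the same grasp; the last joint's range is limited). The gripper opens to 85 mm and grips with 20 to 120 N. Pads are 22 mm wide; open, the fingers measure 114 mm over their backs; the gripper's body (76 mm by 85 mm) begins 54 mm behind the grasp point. The pads swing forward as they close: fully open they stand 13 mm farther back than shut.
Start: joints at [1.254, 0.241, 0.005, 1.335, 0, 1.571], TCP at [0.156, 0.475, 0.304] pointing down, gripper open.
Joint ranges: [-2.72, 2.72], [-1.05, 1.87], [-1.09, 1.28], [-1.99, 2.15], [-1.42, 1.44], [-3.14, 3.14]. Speed limits (rad/s): [2.79, 2.79, 3.14, 3.14, 3.14, 3.14].

INTERFACE

Orientations are given as a unit quaternion [x, y, z, w].
In Python, from workcell import bot gives the robot as it stands.
- The arm moves only by the shell command python3 -m jog 'ROWS' [OPENING]. ROWS is JSON, one flat list of numbers, 6 for each row, row after row: the shift along the world's x, y, z scaled (see below), then the turn, a rotation vector about the world's x, y, z scaled (see below). In form: [tx, ty, tz, wx, wy, wz, tx, ty, tz, wx, wy, wz, ...]. A call has 1 to 10 rows; each row is the pose to reach, as a shift and turn from the pose commanded when the call began; what a row does not reach only later rows make up. The controller multiplies each number of a shift by 800 mm and each number of a turn by 2 rad. A row lasts 1/12 s, in which the tool goes at most 41.7 mm and 7.16 degrees, less where a joint would pass 70% of its speed; a pose out of reach is approached as far as the arm can. A call with a number of a shift or a turn outside -1 to 1 is refused whole. A call with a gripper value outside its range is refused whole. OPENING is the opening, from -1 (shut) to 1 (fully open), set as the call begins (- or left out, the last holds). The fingers move at their own pace and stop on an object; the grip force is fixed at half the most. Time passes only in rows, so rows that repeat a pose let the fingers close. It gives the time, the measured TCP pose, the force, the opening and the grip force at its end, in the units of the state.
- bot.get_obs(): the state, without advancing time (a new reading comes with each control period).
- bot.camera(name): name is "scene" or "top" or "wrist"; returns (picture, depth): 400x640x3 uint8, red, green, blue; 400x640 float32, m along the optical axis (not along the pixel's ray), 0 where there is no reading.
- bot.calibration(name): a dict with "intrinsics" (3x3 intrinsics, pixels), "pose" (4x4, takes a point from camera to world coordinates). Camera axes: x right, y up, looking along -z (the intrinsics and any distortion apply to the point x, -y, -z); pixel columns grow to the right and rows downward; lengths in m; the calibration is good to about 2 mm. A picture is of the moment at which its call begins: read the wrist's pose just before it. calibration takes no time and is no camera call; for the wrist camera it gives the pose at the moment of the call.
- bot.job_done(): hands the job in; it is judged then, once.
Trained networks look in the newest picture that a camera, given by its name, has taken for a name from the list of things; names that differ only in an ending like _2 or _b are one class to them, and where a whole thing is asked for, a point or a joint stands for the part that bears it (a point fixed in the world has none). Each returns a list of dicts, best first, with "confidence" (0 to 1); they miss things now and then, are a little off and sometimes report something else, mostly with a low value. They report only what shows in the picture. A call takes as long as a camera call.
- bot.find_in(label, camera): "at" ([x, y, z] in m, in the coordinates of the camera as it stood for that picture, good to about 4 mm: the middle of the surface that is visible of it).
- bot.tip_of(label, camera): "at" ([x, y, z] in m, in the coordinates of the camera as it stood for that picture, good to about 4 mm: a listed point, or the origin of a listed thing).
The state is a dict: "clock": time; "joint_pos": joint angles; "joint_vel": joint speeds; "tau": joint torques, N m; "eef_pos": TCP position; "tool_rot": TCP orientation; "ft_force": force on the tool from outside, world axes, zero at the start; "ft_torque": the same for the moment, N m; "grip_width": finger opening in m; "grasp_force": force on a finger pad.
Only numpy, scipy, OpenCV 4.12 (cv2) and the standard library are available. Lean on these libraries where they do the work, as an engineer would, in place of code of your own. Each camera call takes 0.05 s, during which the arm holds its last target. There are 200 camera calls.

## Working session

There is one attempt and no reset: what is moved stays moved. The work goes in short steps, Python scripts to look and compute and a shell command to move; the robot and the scene stay as the last step left them, time stands still between calls to the robot, and variables do not carry over. Pictures are saved under pics/ and viewed, at most 10 in all, crops included, and the job is handed in when it is done.

```bash
mkdir -p pics; cat > h.py <<'E'
from workcell import bot
import numpy as np, cv2
def look(cam,labels,fn=None):
    T=np.array(bot.calibration(cam)["pose"]); im,d=bot.camera(cam)
    if fn: cv2.imwrite("pics/"+fn,im[:,:,::-1])
    for l in labels:
        for f in (bot.tip_of,):
            try:
                for r in f(l,cam)[:3]: print(cam,l,np.round((T@np.r_[r["at"],1])[:3],3),round(r["confidence"],2))
            except Exception as e: print(l,e)
    return im,d,T
E
python3 - <<'E'
from h import *
o=bot.get_obs();print(o["clock"],o["eef_pos"],o["tool_rot"],o["grip_width"],bot.tcp_to_grasp)
L=["knob_top","spare_knob_top","lid","rig","arbor_end","crank_handle"]
look("top",L+["brace","compound_tin","screwdriver","straightedge"],"top.png"); look("scene",L,"scene.png")
E
```

```text
0.0 [0.15559078 0.47464668 0.30297536] [ 1.57734846e-01  9.87480892e-01 -1.08432599e-03 -1.76212156e-04] 0.08531804149432012 0.0539
top knob_top [ 0.426 -0.324 -0.006] 0.68
top knob_top [ 0.407 -0.322  0.04 ] 0.37
top spare_knob_top [0.487 0.32  0.024] 0.62
top lid [ 0.424 -0.325 -0.001] 0.63
top rig [0.581 0.035 0.001] 0.98
top arbor_end [ 0.569 -0.108  0.11 ] 0.91
top crank_handle [0.612 0.162 0.176] 0.69
top brace [0.408 0.027 0.006] 0.61
top compound_tin [ 0.722 -0.27  -0.   ] 0.57
top screwdriver [ 0.689  0.37  -0.006] 0.67
top straightedge [ 0.741 -0.014 -0.004] 0.96
scene knob_top [ 0.41  -0.321  0.036] 0.5
scene spare_knob_top [0.484 0.324 0.022] 0.5
scene lid [ 0.423 -0.319  0.002] 0.74
scene lid [0.485 0.324 0.022] 0.49
scene rig [ 0.585  0.04  -0.004] 0.94
scene arbor_end [ 0.572 -0.107  0.11 ] 0.75
scene crank_handle [0.609 0.16  0.176] 0.94
scene crank_handle [ 0.409  0.026 -0.   ] 0.65
scene crank_handle [0.486 0.325 0.019] 0.62
```

View pics/top.png

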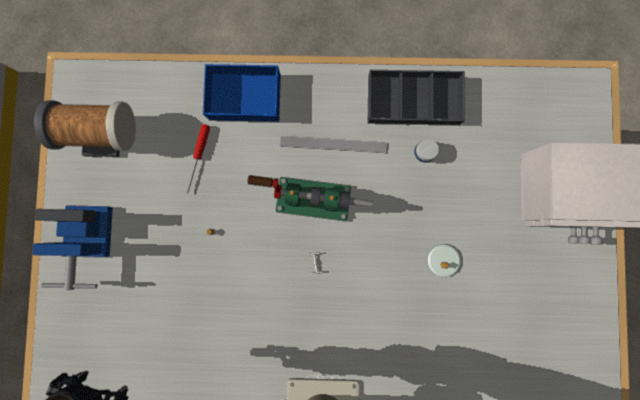

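View pics/scene.png

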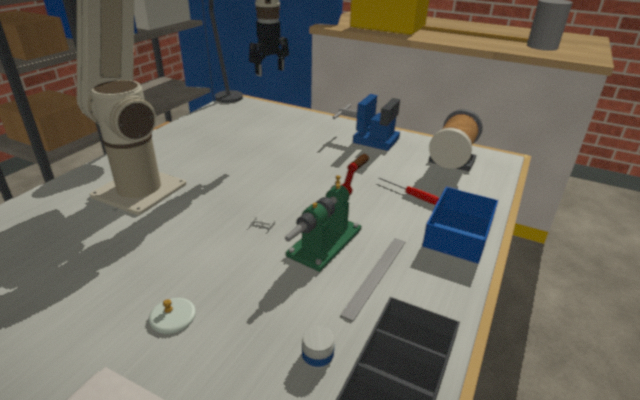

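The top picture shows the lid and knob at about (445,263), the spare knob at (212,231), the arbor tip at (370,203) and the crank handle at (260,181). Both cameras put these at roughly the same positions: knob (0.409,-0.322), arbor end (0.570,-0.108) and handle (0.610,0.161,0.176). I'll shut the fingers and travel high on the robot's side of the rig.

```bash
python3 -m jog '[0.02,-0.045,0.006,0,0,0, 0.04,-0.09,0.012,0,0,0, 0.06,-0.135,0.018,0,0,0, 0.08,-0.18,0.024,0,0,0, 0.1,-0.225,0.03,0,0,0, 0.12,-0.27,0.036,0,0,0, 0.14,-0.315,0.042,0,0,0, 0.16,-0.36,0.048,0,0,0, 0.18,-0.405,0.054,0,0,0, 0.2,-0.45,0.06,0,0,0]' -1; python3 -c "
from h import *
o=bot.get_obs();print(o['joint_pos'],o['grip_width'],bot.tcp_to_grasp)"
```

```text
clock: 1.73
eef_pos: [0.3159, 0.1133, 0.3525]
tool_rot: [0.157, 0.988, 0.0, 0.001]
ft_force: [0.6, -0.1, -0.2]
grip_width: 0.0001
grasp_force: 0.0
[ 3.44436782e-01 -1.08855555e-01 -2.47718049e-01  1.43044612e+00
  3.67958008e-05  6.60623067e-01] 6.760043754720024e-05 0.0539
```

```bash
python3 -m jog '[0.01,-0.045,0,0,0,0, 0.02,-0.09,0,0,0,0, 0.03,-0.135,0,0,0,0, 0.04,-0.18,0,0,0,0, 0.05,-0.225,0,0,0,0, 0.06,-0.27,0,0,0,0, 0.07,-0.315,0,0,0,0, 0.08,-0.36,0,0,0,0, 0.09,-0.405,0,0,0,0, 0.1,-0.45,0,0,0,0]'
python3 -m jog '[0,-0.03,-0.02,0,0,0, 0.01,-0.06,-0.05,0,0,0, 0.01,-0.07,-0.08,0,0,0, 0.01,-0.07,-0.1,0,0,0, 0.01,-0.07,-0.1,0,0,0]'
python3 -c "
from h import *
look('wrist',['knob_top','lid'],'w1.png');look('scene',['knob_top']);look('top',['knob_top'])"
```

```text
clock: 2.57
eef_pos: [0.3957, -0.2469, 0.352]
tool_rot: [0.158, 0.987, -0.0, 0.0]
ft_force: [0.8, -0.2, 0.7]
grip_width: 0.0001
grasp_force: 0.0
clock: 2.98
eef_pos: [0.402, -0.3005, 0.2678]
tool_rot: [0.158, 0.987, 0.002, -0.004]
ft_force: [-0.0, 1.2, 0.4]
grip_width: 0.0002
grasp_force: 0.0
wrist knob_top [ 0.412 -0.323  0.036] 0.61
wrist lid [ 0.42  -0.324 -0.003] 0.86
scene knob_top [ 0.411 -0.319  0.036] 0.68
top knob_top [ 0.578  0.043 -0.001] 0.27
```

View pics/w1.png

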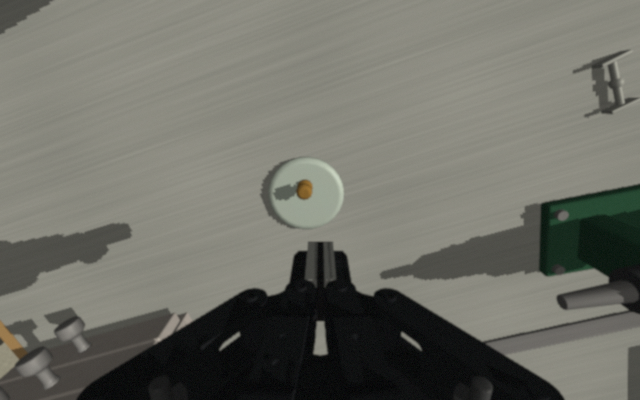

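The wrist view shows the knob on the lid at (305,189), just ahead of the fingertips. That agrees with (0.410,-0.322,0.037), so I'll descend and pause over it.

```bash
python3 -m jog '[0.008,-0.024,-0.02,0,0,0, 0.008,-0.024,-0.05,0,0,0, 0.008,-0.024,-0.08,0,0,0, 0.008,-0.024,-0.11,0,0,0, 0.008,-0.024,-0.13,0,0,0, 0.008,-0.024,-0.145,0,0,0, 0.008,-0.024,-0.153,0,0,0, 0.008,-0.024,-0.155,0,0,0, 0.008,-0.024,-0.155,0,0,0, 0.008,-0.024,-0.155,0,0,0]'
python3 -c "
from h import *
look('wrist',['knob_top'],'w2.png')"
```

```text
clock: 4.17
eef_pos: [0.4108, -0.3205, 0.1491]
tool_rot: [0.158, 0.987, -0.001, 0.001]
ft_force: [0.1, -1.1, 0.2]
grip_width: 0.0
grasp_force: 0.0
wrist knob_top [ 0.411 -0.322  0.036] 0.71
wrist knob_top [ 0.42  -0.324  0.   ] 0.31
```

View pics/w2.png

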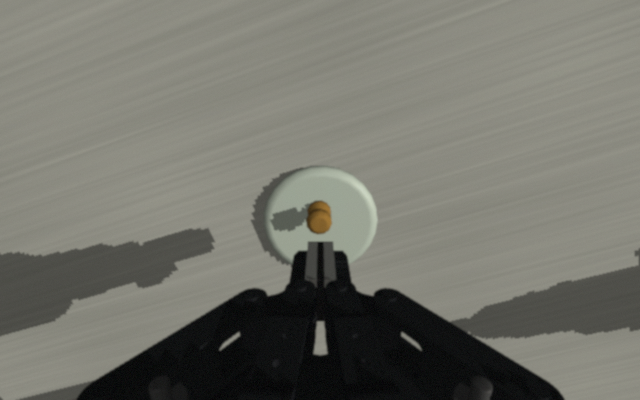

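The knob, at (319,215), sits in line with the tips, and the gap is right. I'll hold here, then rise and move over the arbor.

```bash
Z=0; 
python3 -m jog '[0,0,0,0,0,0,0,0,0,0,0,0,0,0,0,0,0,0,0,0,0,0,0,0,0,0,0,0,0,0,0,0,0,0,0,0,0,0,0,0,0,0,0,0,0,0,0,0,0,0,0,0,0,0,0,0,0,0,0,0]' >/dev/null
python3 -m jog '[0,0,0,0,0,0,0,0,0,0,0,0,0,0,0,0,0,0,0,0,0,0,0,0,0,0,0,0,0,0,0,0,0,0,0,0,0,0,0,0,0,0,0,0,0,0,0,0,0,0,0,0,0,0,0,0,0,0,0,0]' >/dev/null
python3 -m jog '[0,0,0,0,0,0,0,0,0,0,0,0,0,0,0,0,0,0,0,0,0,0,0,0,0,0,0,0,0,0,0,0,0,0,0,0]'
python3 -m jog '[0,0,0.02,0,0,0, 0,0,0.05,0,0,0, 0,0,0.09,0,0,0, 0,0,0.13,0,0,0, 0,0,0.16,0,0,0, 0,0,0.18,0,0,0, 0,0,0.2,0,0,0, 0,0,0.2,0,0,0]'
python3 -m jog '[0.02,0.027,0,0,0,0, 0.04,0.054,0,0,0,0, 0.065,0.087,0,0,0,0, 0.09,0.12,0,0,0,0, 0.115,0.154,0,0,0,0, 0.14,0.187,0,0,0,0, 0.165,0.221,0,0,0,0, 0.185,0.248,0,0,0,0, 0.2,0.268,0,0,0,0, 0.2,0.268,0,0,0,0]'
python3 -c "
from h import *
look('wrist',['arbor_end','rig'],'w3.png');look('scene',['arbor_end']);look('top',['arbor_end'])"
```

```text
clock: 6.43
eef_pos: [0.4102, -0.3201, 0.1479]
tool_rot: [0.158, 0.987, -0.0, 0.0]
ft_force: [0.6, -0.8, -0.0]
grip_width: -0.0001
grasp_force: 0.0
clock: 7.1
eef_pos: [0.4113, -0.321, 0.3116]
tool_rot: [0.158, 0.987, -0.002, 0.003]
ft_force: [0.3, -1.4, 0.4]
grip_width: -0.0002
grasp_force: 0.0
clock: 7.93
eef_pos: [0.5718, -0.1023, 0.3059]
tool_rot: [0.155, 0.988, 0.001, -0.001]
ft_force: [0.6, 0.2, -0.8]
grip_width: 0.0002
grasp_force: 0.0
wrist arbor_end [ 0.564 -0.107  0.11 ] 0.87
wrist rig [0.59  0.04  0.001] 0.72
scene arbor_end [ 0.569 -0.106  0.11 ] 0.74
top arbor_end [ 0.565 -0.109  0.113] 0.71
top arbor_end [ 0.693  0.371 -0.002] 0.51
```

View pics/w3.png

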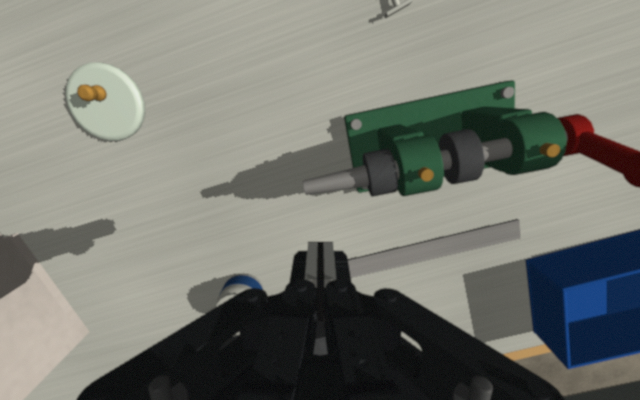

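The arbor tip shows at (307,187), and all the estimates agree on (0.567,-0.108,0.11). I'll descend, check, and hold.

```bash
python3 -m jog '[-0.004,-0.002,-0.015,0,0,0, -0.004,-0.002,-0.035,0,0,0, -0.004,-0.002,-0.06,0,0,0, -0.004,-0.002,-0.08,0,0,0, -0.004,-0.002,-0.093,0,0,0, -0.004,-0.002,-0.1,0,0,0, -0.004,-0.002,-0.103,0,0,0, -0.004,-0.002,-0.103,0,0,0, -0.004,-0.002,-0.103,0,0,0]'
python3 -c "
from h import *
look('wrist',['arbor_end'],'w4.png')"
```

```text
clock: 9.03
eef_pos: [0.5674, -0.1075, 0.2264]
tool_rot: [0.158, 0.987, -0.0, 0.001]
ft_force: [-0.2, 0.1, -0.0]
grip_width: -0.0002
grasp_force: 0.0
wrist arbor_end [ 0.562 -0.109  0.112] 0.67
```

View pics/w4.png

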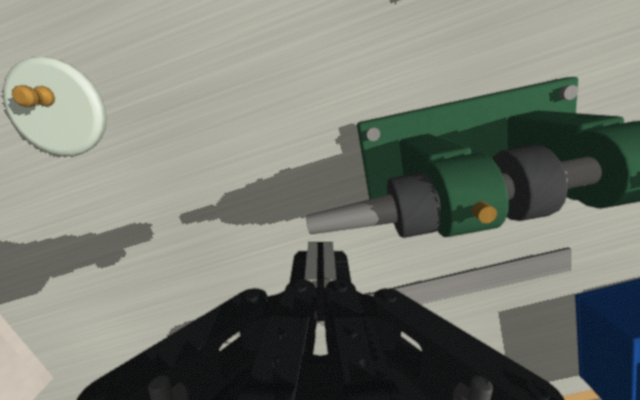

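The arbor's end is at (313,222), just under the tips and within a few millimetres. I'll hold here, then rise and move over the crank handle.

```bash
python3 -m jog '[0,0,0,0,0,0,0,0,0,0,0,0,0,0,0,0,0,0,0,0,0,0,0,0,0,0,0,0,0,0,0,0,0,0,0,0,0,0,0,0,0,0,0,0,0,0,0,0,0,0,0,0,0,0,0,0,0,0,0,0]' >/dev/null
python3 -m jog '[0,0,0,0,0,0,0,0,0,0,0,0,0,0,0,0,0,0,0,0,0,0,0,0,0,0,0,0,0,0,0,0,0,0,0,0,0,0,0,0,0,0,0,0,0,0,0,0,0,0,0,0,0,0,0,0,0,0,0,0]' >/dev/null
python3 -m jog '[0,0,0,0,0,0,0,0,0,0,0,0,0,0,0,0,0,0,0,0,0,0,0,0,0,0,0,0,0,0,0,0,0,0,0,0]'
python3 -m jog '[0,0,0.02,0,0,0, 0,0,0.05,0,0,0, 0,0,0.09,0,0,0, 0,0,0.13,0,0,0, 0,0,0.16,0,0,0, 0,0,0.17,0,0,0, 0,0,0.17,0,0,0]'
python3 -m jog '[0.005,0.03,0,0,0,0, 0.011,0.07,0,0,0,0, 0.018,0.11,0,0,0,0, 0.025,0.155,0,0,0,0, 0.032,0.2,0,0,0,0, 0.039,0.24,0,0,0,0, 0.046,0.28,0,0,0,0, 0.051,0.315,0,0,0,0, 0.054,0.335,0,0,0,0, 0.054,0.335,0,0,0,0]'
python3 -c "
from h import *
look('wrist',['crank_handle'],'w5.png');look('scene',['crank_handle']);look('top',['crank_handle'])"
```

```text
clock: 11.3
eef_pos: [0.567, -0.1073, 0.2255]
tool_rot: [0.158, 0.987, 0.0, 0.0]
ft_force: [0.5, 0.8, -0.3]
grip_width: 0.0001
grasp_force: 0.0
clock: 11.88
eef_pos: [0.5679, -0.1075, 0.3643]
tool_rot: [0.158, 0.987, -0.0, 0.003]
ft_force: [0.3, 0.4, 0.0]
grip_width: 0.0003
grasp_force: 0.0
clock: 12.72
eef_pos: [0.6098, 0.1641, 0.3586]
tool_rot: [0.155, 0.988, -0.0, -0.002]
ft_force: [-0.6, -0.8, -0.8]
grip_width: 0.0
grasp_force: 0.0
wrist crank_handle [0.614 0.161 0.18 ] 0.75
scene crank_handle [0.611 0.158 0.177] 0.65
top crank_handle [0.612 0.163 0.176] 0.97
```

View pics/w5.png

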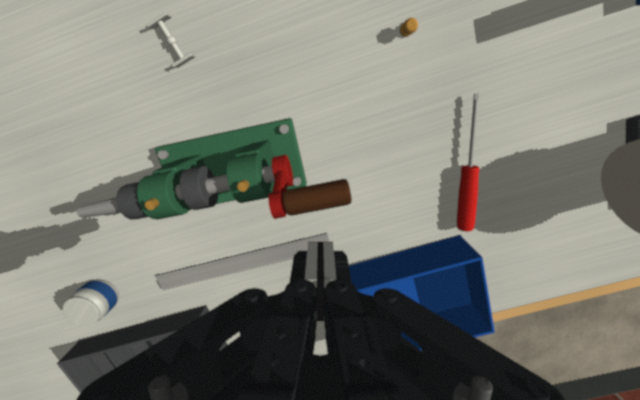

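The brown handle's middle is at (317,197), directly ahead of the tips. The estimates agree on (0.612,0.161,0.177), so I'll descend, hold, then raise the hand.

```bash
python3 -m jog '[0.003,0,-0.015,0,0,0, 0.003,0,-0.035,0,0,0, 0.003,0,-0.055,0,0,0, 0.003,0,-0.07,0,0,0, 0.003,0,-0.079,0,0,0, 0.003,0,-0.083,0,0,0, 0.003,0,-0.083,0,0,0, 0.003,0,-0.083,0,0,0]'
python3 -c "
from h import *
look('wrist',['crank_handle'],'w6.png')"
```

```text
clock: 13.68
eef_pos: [0.6129, 0.1603, 0.2959]
tool_rot: [0.158, 0.987, 0.0, 0.001]
ft_force: [-0.7, -0.6, 0.3]
grip_width: -0.0002
grasp_force: 0.0
wrist crank_handle [0.616 0.159 0.179] 0.77
```

View pics/w6.png

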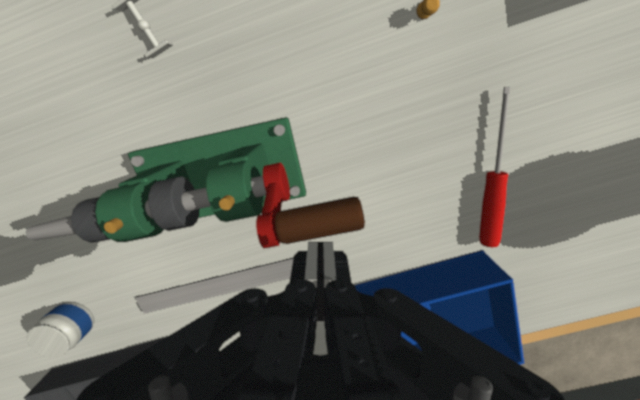

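The tips are over the middle of the handle, at (319,219).

```bash
python3 -m jog '[0,0,0,0,0,0,0,0,0,0,0,0,0,0,0,0,0,0,0,0,0,0,0,0,0,0,0,0,0,0,0,0,0,0,0,0,0,0,0,0,0,0,0,0,0,0,0,0,0,0,0,0,0,0,0,0,0,0,0,0]' >/dev/null
python3 -m jog '[0,0,0,0,0,0,0,0,0,0,0,0,0,0,0,0,0,0,0,0,0,0,0,0,0,0,0,0,0,0,0,0,0,0,0,0,0,0,0,0,0,0,0,0,0,0,0,0,0,0,0,0,0,0,0,0,0,0,0,0]' >/dev/null
python3 -m jog '[0,0,0,0,0,0,0,0,0,0,0,0,0,0,0,0,0,0,0,0,0,0,0,0,0,0,0,0,0,0,0,0,0,0,0,0]' >/dev/null
python3 -m jog '[0,0,0.02,0,0,0, 0,0,0.05,0,0,0, -0.02,0,0.08,0,0,0, -0.05,0,0.11,0,0,0, -0.08,0,0.14,0,0,0, -0.1,0,0.16,0,0,0, -0.12,0,0.18,0,0,0, -0.12,0,0.18,0,0,0, -0.12,0,0.18,0,0,0, -0.12,0,0.18,0,0,0]'
python3 -m jog '[0,0,0,0,0,0,0,0,0,0,0,0,0,0,0,0,0,0,0,0,0,0,0,0]'
python3 -c "
from h import *
look('top',['knob_top','crank_handle','brace'])"
```

```text
clock: 16.78
eef_pos: [0.517, 0.1607, 0.4383]
tool_rot: [0.158, 0.987, -0.0, -0.0]
ft_force: [0.7, -0.2, -0.2]
grip_width: -0.0001
grasp_force: 0.0
clock: 17.12
eef_pos: [0.5169, 0.1607, 0.438]
tool_rot: [0.158, 0.987, -0.0, -0.001]
ft_force: [-0.2, 0.1, 0.1]
grip_width: 0.0002
grasp_force: 0.0
top knob_top [ 0.409 -0.327  0.037] 0.58
top crank_handle [0.615 0.161 0.178] 0.72
top brace [0.411 0.028 0.006] 0.55
```

```bash
python3 -c "
from workcell import bot
print(bot.job_done())"
```

```text
the job is handed in; nothing more can be done
None
```

I pointed at the lid knob, the arbor end and the crank handle in that order, holding over two seconds at each, with no sign of contact or shifting; I then raised the hand about 22 cm from the handle, the nearest of the four, and handed the job in at about 17 s (no verdict was returned).

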